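Stack a crispbread and cheese snack from the toast rack

ROBOT

A 7-joint arm with a two-finger parallel gripper is mounted at the origin on the work surface. World frame = base frame: x ahead of the robot, y to its left, z up, the work surface at z = 0. Lengths are in mm, angles in rad, forces in N, time in s.
With the tool pointing down it reaches from about 425 to 1025 mm from the base axis. Payload 9.4 kg.
Tool frame: the origin (TCP) lies on the centre line of the jaws, within the pads' length; the fingertips stand 17 mm ahead of it and the grasp point (between the pads) lies 2 mm behind it (bot.tip_reach is the distance from the TCP to the fingertips, in mm); x points along the fingers, y is the direction in which the jaws open and shut, and the axes are right-handed (so a half turn about x gives the same grasp; the last joint's range is limited). The gripper opens to 85 mm and grips with 20 to 120 N. Pads are 22 mm wide; open, the fingers measure 114 mm over their backs; the gripper's body (76 mm by 85 mm) begins 54 mm behind the grasp point. The pads swing forward as they close: fully open they stand 13 mm farther back than shut.
Start: joints at [-1.352, 0.599, -0.003, 1.599, 0.002, 0.943, -0.08], TCP at [211.345, 693.511, 248.275] pointing down, gripper open.
Joint ranges: [-2.57, 2.57], [-0.35, 1.97], [-1.29, 1.29], [0.11, 2.56], [-1.05, 4.19], [0.11, 1.86], [-2.63, 2.63]. Speed limits (rad/s): [2.22, 2.22, 3.01, 3.01, 3.14, 3.14, 3.14].

INTERFACE

Orientations are given as a unit quaternion [w, x, y, z].
In Python, from rig import bot gives the robot as it stands. The module is installed in compiled form; this text tells all that it offers. Calls block until the motion is done:
- bot.move_ptp(position, orientation): joint-space move of the TCP to a pose.
- bot.move_straight(position, ori=None, feed=150, force_limit=None): straight line of the TCP; ori=None keeps the orientation; feed is the mean speed in mm/s. With force_limit (N) it stops when the force on the tool has changed by that much, and returns True; else False.
- bot.set_joints(angles): joint-space move.
- bot.grip(opening, force=None): finger opening in mm; force is the grip in N (None keeps the last); returns when the fingers have stopped.
- bot.hold(seconds).
- bot.solve_ik(position, orientation): joint angles nearest the present ones, or None.
- bot.state(): the state.
- bot.camera(name): name is "scene" or "top"; returns a dict with "img" (420x560x3 uint8, red, green, blue), "range_z" (420x560 float32, mm along the optical axis (not along the pixel's ray), 0 where there is no reading), "K" (3x3 intrinsics, pixels), "rvec" (rotation vector, rad) and "tvec" (3), from world to camera coordinates, as OpenCV has them. Camera axes: x right, y down, z forward; pixel columns grow to the right and rows downward; lengths in mm; the calibration is good to about 2 mm. A picture is of the moment at which its call begins.
A pose or a line that the arm cannot do raises bot.IKError and nothing moves.
- bot.close_job(): hands the job in, once; it reports no verdict.
The state is a dict: "time_s": time; "joints": joint angles; "dq": joint speeds; "tau": joint torques, N m; "eef_pos": TCP position; "orientation": TCP orientation; "wrist_force": force on the tool from outside, world axes, zero at the start; "ft_torque": the same for the moment, N m; "width": finger opening in mm.
Only numpy, scipy, OpenCV 4.12 (cv2) and the standard library are available. Lean on these libraries where they do the work, as an engineer would, in place of code of your own. Each camera call takes 0.05 s, during which the arm holds its last target. There are 200 camera calls.

TASK

Finish the crispbread snack on the plate: take the thick cheese round out of the toast rack and lay it flat and centred on the crispbread that is already on the plate, then lay the thin crispbread round from the rack flat and centred on the cheese. Do not press the crispbread hard enough to snap it, keep the plate where it is, and leave the bottle, the mug and the spoon alone.

Things in the scene. Friction and masses are not known exactly. Their poses are not given: they have to be found in the camera images.
- rack: Fixed steel-wire toast rack, 178 mm long (x axis), 68 mm wide, 58 mm high; origin on the worktop under its centre. Two slots, 45 mm either side of the centre along x, each hold one disc standing on its rim, flat faces towards the rack's +x and -x; which disc is in which slot varies. A slot is 17.5 mm wide between wires that end 58 mm above the worktop; two rods 60 mm apart carry the disc.
- cheese: Thick round of hard cheese, a plain pale disc of diameter 80 mm, thickness 14 mm, about 75 g. Origin at its very centre; its x axis is the disc's axis (level while it stands in the rack, vertical once it lies flat). In the rack its centre is 52 mm and its top 92 mm above the worktop.
- crisp_lid: Thin round crispbread with dark specks, a disc of diameter 90 mm, thickness 10 mm, about 45 g. Origin at its very centre; its x axis is the disc's axis (level in the rack, vertical once flat). In the rack its centre is 59 mm and its top 104 mm above the worktop.
- crisp_base: Round crispbread with dark specks lying loose on the plate, diameter 100 mm, thickness 12 mm. Origin at the centre of its underside, z up; its top is 18 mm above the worktop.
- plate: White plate, loose, 0.65 kg, diameter 220 mm; its flat inner floor is about 140 mm wide and 6 mm above the worktop, the rim 15 mm above the worktop. Origin at the centre of its underside, z up.
- oil_bottle: Green glass oil bottle, 64 mm wide, 250 mm tall, a bystander; origin at the centre of its underside.
- mug: Blue mug, 80 mm wide, 90 mm tall, a bystander; origin at the centre of its underside.
- wood_spoon: Wooden spoon lying on the worktop, 250 mm long along its x axis, a bystander.

How it is judged:
By the outcome, as a careful person would: the job done as asked, in the order asked, and still so for the second after the job is handed in, with the robot touching nothing.
It also fails if it takes over 64 s, if anything falls off the work surface, if the arm or the gripper's body presses on something with over 40 N, if the wrist force passes 120 N, or if a joint passes its speed limit or range.

## Working session

There is one attempt and no reset: what is moved stays moved. The work goes in short steps, each a Python script; the robot and the scene stay as the last script left them, time stands still between calls to the robot, and variables do not carry over. Pictures are saved under pics/ and viewed, about 8 in all and at most 12, crops included, and the job is handed in when it is done.

```bash
mkdir -p pics; cat > h.py <<'E'
import numpy as np, cv2
from rig import bot
def cloud(c):
    K=c["K"];R=cv2.Rodrigues(np.array(c["rvec"],float))[0];t=np.array(c["tvec"],float).reshape(3)
    z=c["range_z"].astype(float);v,u=np.indices(z.shape)
    p=np.stack([(u-K[0][2])/K[0][0]*z,(v-K[1][2])/K[1][1]*z,z],-1)
    w=(p-t)@R; w[z<=0]=np.nan
    return w
def save(c,n): cv2.imwrite(f"pics/{n}.png",c["img"][:,:,::-1])
E
python3 - <<'E'
from h import *
s=bot.state();print(s["eef_pos"],s["orientation"],s["width"],s["wrist_force"],s["time_s"])
for n in("scene","top"):
    c=bot.camera(n);save(c,n+"0");np.save(n+"_w.npy",cloud(c));np.save(n+"_i.npy",c["img"])
    R=cv2.Rodrigues(np.array(c["rvec"],float))[0];print(n,-R.T@np.array(c["tvec"]).reshape(3),R[2],c["K"][0][0])
E
```

```text
[211.24238709 693.08113901 247.42113061] [ 0.69936262  0.10364619  0.69941566 -0.10472404] 85.2984621694466 [ 0.55933798 -0.21018432 -0.34846618] 0.0
scene [1523.12107502  515.36623803  824.2012275 ] [-0.69395974 -0.45081454 -0.5614144 ] 458.6850005158247
top [ 234.31132015  -83.1492318  1652.15761849] [ 0.22206922  0.00160571 -0.97502958] 542.2305890570528
```

View pics/scene0.png

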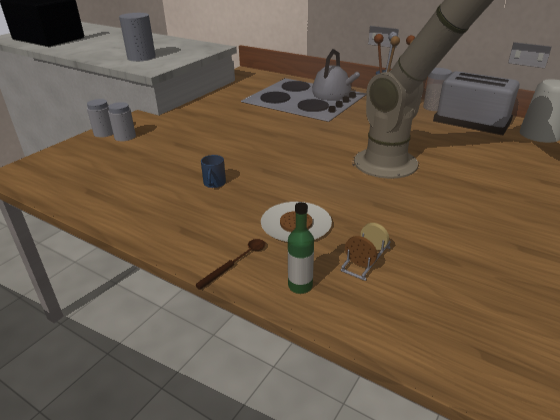

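View pics/top0.png

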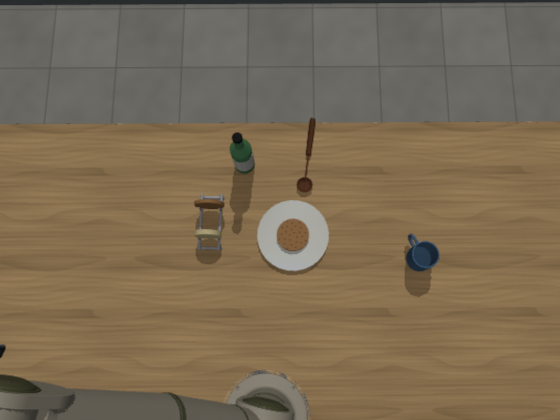

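The scene view shows the plate with the base at about (297,221), and the rack at (365,255) with the lid in front and the cheese behind. The bottle stands at (301,255). In the top view the lid is at (209,203), the cheese at (208,233), the plate at (293,236), the bottle at (243,155) and the mug at (422,256). Next I'll measure these from the depth clouds.

```bash
cat > m.py <<'E'
from h import *
def circ(P):
    x,y=P[:,0],P[:,1];s=np.linalg.lstsq(np.c_[2*x,2*y,np.ones(len(x))],x*x+y*y,rcond=None)[0]
    return s[:2],np.sqrt(s[2]+s[0]**2+s[1]**2)
def enc(P):
    c,r=cv2.minEnclosingCircle(P[:,:2].astype(np.float32));return np.round(c,1),round(r,1)
E
python3 - <<'E'
from m import *
for n in("scene","top"):
    w=np.load(n+"_w.npy");im=np.load(n+"_i.npy").astype(int)
    def box(u0,u1,v0,v1):
        P=w[v0:v1,u0:u1].reshape(-1,3);C=im[v0:v1,u0:u1].reshape(-1,3);ok=~np.isnan(P[:,0]);return P[ok],C[ok]
    print("==",n)
    P,C=box(*((255,335,198,243) if n=="scene" else (255,332,198,274)))
    print("table z",np.median(P[(C[:,0]-C[:,2]>20)&(P[:,2]<4)][:,2]))
    white=(C.max(1)-C.min(1)<35)&(C.min(1)>110)
    if n=="scene": white&=np.ones(len(P),bool)
    print("plate",enc(P[white]),np.percentile(P[white][:,2],[5,50,95]))
    br=(C[:,0]-C[:,2]>30)&(P[:,2]>13)&(P[:,2]<24)
    print("base",enc(P[br]),circ(P[br]) if 0 else P[br].mean(0),br.sum())
    P,C=box(*((335,395,215,285) if n=="scene" else (188,232,190,256)))
    hi=P[:,2]>62;Q=P[hi];Cq=C[hi]
    k,lab,cen=cv2.kmeans(Q[:,:2].astype(np.float32),2,None,(3,50,.1),5,2)
    for i in(0,1):
        A=Q[lab.ravel()==i];m=A[:,:2].mean(0);e,V=np.linalg.eigh(np.cov((A[:,:2]-m).T));d=V[:,1]*np.sign(V[1,1])
        pr=(A[:,:2]-m)@V
        print("disc",len(A),A.mean(0).round(1),"axisang of long",np.degrees(np.arctan2(d[1],d[0])).round(2),"ext",np.ptp(pr,0).round(1),"ztop",A[:,2].max().round(1),Cq[lab.ravel()==i].mean(0).round(),"ymid",(A[:,1].min()+A[:,1].max())/2, "x",A[:,0].min(),A[:,0].max())
    if n=="top":
        for nm,b in dict(bottle=(228,258,130,178),mug=(400,442,232,274),spoon=(294,318,115,195)).items():
            P,C=box(*b);q=P[P[:,2]>(40 if nm!="spoon" else 6)];print(nm,q.min(0).round(),q.max(0).round())
im=np.load("top_i.npy")[185:275,180:335];im2=np.load("scene_i.npy")[200:290,250:405]
o=np.vstack([cv2.resize(a,(620,300) if 0 else (516,300),interpolation=cv2.INTER_CUBIC) for a in(im,im2)])
cv2.imwrite("pics/crop1.png",o[:,:,::-1])
E
```

```text
== scene
table z -1.1716622141216622
plate (array([517.7, -92.2]), 120.8) [ 2.93412816  8.53130017 14.14845203]
base (array([580.5, -96.1]), 101.4) [539.81628456 -90.29393156  16.72849391] 297
disc 382 [619.5 173.   82. ] axisang of long 90.0 ext [17.2 88.4] ztop 105.5 [84. 55. 31.] ymid 169.7602832772765 x 608.3031451461013 625.4755018198049
disc 250 [530.4 176.2  77. ] axisang of long 92.22 ext [23.3 74. ] ztop 93.4 [131. 114.  76.] ymid 173.6921358345014 x 515.9961746951377 537.9189218848213
== top
table z -0.38214515525870185
plate (array([528.2, -81. ]), 111.3) [ 1.87678491 10.03939699 18.80748572]
base (array([ 557.1, -105. ]), 86.5) [527.60961734 -82.57641752  18.53581073] 687
disc 165 [522.5 169.1  82.1] axisang of long 89.82 ext [17.5 77.4] ztop 100.4 [136. 126.  94.] ymid 169.91263733164158 x 514.392794830641 531.9150457588793
disc 168 [612.1 166.3  89.4] axisang of long 89.12 ext [17.5 83.5] ztop 111.5 [92. 68. 44.] ymid 167.88970149169825 x 606.6731124876825 624.2784297012925
bottle [723.  36.  41.] [784.  99. 257.]
mug [ 415. -507.   40.] [ 522. -427.   99.]
spoon [ 655. -162.    6.] [908. -87.  30.]
```

View pics/crop1.png

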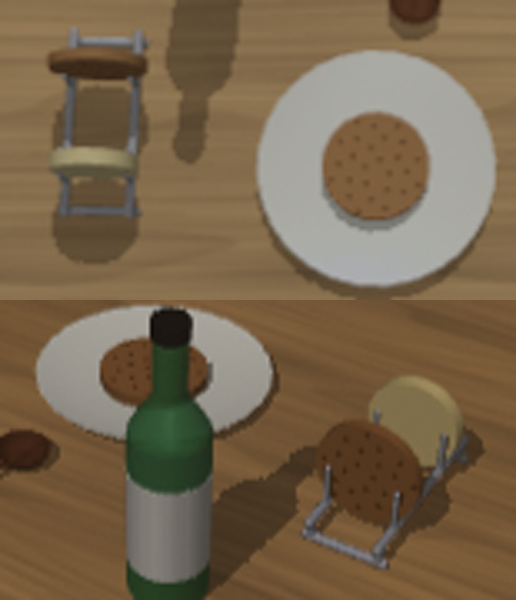

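The enlarged crop (top view above, scene view below) confirms the lid sits in the +x slot and the cheese in the −x slot, with the rack close to zero yaw. I'll refine the poses by fitting silhouettes in both cameras and check which placing directions the arm can reach.

```bash
cat >> m.py <<'E'
from scipy.optimize import minimize
from scipy.spatial.transform import Rotation as Ro
T=np.linspace(0,2*np.pi,72)
def mask_of(c,hull):
    m=np.zeros((420*4,560*4),np.uint8)
    cv2.fillConvexPoly(m,cv2.convexHull(np.round(hull*4+1.5).astype(np.int32)),1)
    return cv2.resize(m.astype(np.float32),(560,420),interpolation=cv2.INTER_AREA)
def proj(c,P): return cv2.projectPoints(P,np.array(c["rvec"],float),np.array(c["tvec"],float),np.array(c["K"],float),None)[0][:,0]
def rim(p,d,th,ax):  # disc: centre p, axis ax
    ax=ax/np.linalg.norm(ax);a=np.cross(ax,[.3,.5,.81]);a/=np.linalg.norm(a);b=np.cross(ax,a)
    r=p+d/2*(np.cos(T)[:,None]*a+np.sin(T)[:,None]*b)
    return np.vstack([r-ax*th/2,r+ax*th/2])
def fit(cams,masks,ign,f,x0,st):
    def cost(x):
        s=0
        for c,m,g in zip(cams,masks,ign):
            s+=(np.abs(mask_of(c,proj(c,f(x)))-m)*(1-g)).sum()/max(m.sum(),1)
        return s
    x0=np.array(x0,float)
    r=minimize(cost,x0,method="Nelder-Mead",options=dict(initial_simplex=np.vstack([x0]+[x0+np.eye(len(x0))[i]*st[i] for i in range(len(x0))]),xatol=.05,fatol=1e-4))
    return r.x.round(3),round(r.fun,3)
def quat(xd,yd):
    xd=xd/np.linalg.norm(xd);yd=yd-xd*(xd@yd);yd/=np.linalg.norm(yd)
    return Ro.from_matrix(np.c_[xd,yd,np.cross(xd,yd)]).as_quat(scalar_first=True)
def qflat(yaw,pitch,flip=1):
    a,p=np.radians([yaw,pitch]);xd=np.array([np.cos(a)*np.cos(p),np.sin(a)*np.cos(p),-np.sin(p)])
    return quat(xd,np.array([0,0,flip*1.]))
E
python3 - <<'E'
from m import *
cs={n:bot.camera(n) for n in("scene","top")}
def roi(n,b,cond):
    im=cs[n]["img"].astype(int);m=np.zeros((420,560),np.float32);u0,u1,v0,v1=b
    m[v0:v1,u0:u1]=cond(im[v0:v1,u0:u1],cloud(cs[n])[v0:v1,u0:u1]);return m
z0=np.zeros((420,560),np.float32)
S,Tp=cs["scene"],cs["top"]
bS=roi("scene",(275,322,208,236),lambda i,w:(i[...,0]-i[...,2]>35)&(i[...,0]>i[...,1]+12))
bT=roi("top",(272,314,214,256),lambda i,w:(i[...,0]-i[...,2]>35)&(i[...,0]>i[...,1]+12))
zb=lambda x:rim(np.array([x[0],x[1],12]),100,12,np.array([0,0,1.]))
print("base top",fit([Tp],[bT],[z0],zb,(528,-83),(5,5)),bT.sum())
pT=roi("top",(250,335,195,276),lambda i,w:((i.max(-1)-i.min(-1)<35)&(i.min(-1)>95)))
pT=np.maximum(pT,bT);pT=cv2.morphologyEx(pT,cv2.MORPH_CLOSE,np.ones((7,7)))
print("plate top",fit([Tp],[pT],[z0],lambda x:rim(np.array([x[0],x[1],15]),220,.1,np.array([0,0,1.])),(528,-83),(5,5)))
hi=lambda lo,cl:(lambda i,w:(np.nan_to_num(w[...,2])>20)&cl(i))
chz=lambda i:(i[...,1]>i[...,0]*.8)&(i[...,0]-i[...,2]>25)
lid=lambda i:(i[...,1]<i[...,0]*.78)&(i[...,0]-i[...,2]>20)
cS=roi("scene",(355,392,218,262),hi(20,chz));lS=roi("scene",(340,382,230,275),hi(20,lid))
cT=roi("top",(190,226,222,246),hi(20,chz));lT=roi("top",(190,228,194,214),hi(20,lid))
D=lambda z,d,th:(lambda x:rim(np.array([x[0],x[1],z]),d,th,np.array([np.cos(x[2]/57.3),np.sin(x[2]/57.3),0])))
occ=cv2.dilate(lS,np.ones((5,5)))
for nm,f,mS,mT,x0,g in(("cheese",D(52,80,14),cS,cT,(523,171,0),occ),("lid",D(59,90,10),lS,lT,(614,168,0),z0)):
    print(nm,"both",fit([S,Tp],[mS,mT],[g,z0],f,x0,(5,5,4)),"S",fit([S],[mS],[g],f,x0,(5,5,4)),"T",fit([Tp],[mT],[z0],f,x0,(5,5,4)),mS.sum(),mT.sum())
print("tip",bot.tip_reach)
q=np.array([np.abs(0)])
for yaw in range(0,360,30):
  for fl in(1,-1):
    a=np.radians(yaw);r=[]
    for z in(60,150):
        p=np.array([528,-83,z])-50*np.array([np.cos(a),np.sin(a),0]);j=bot.solve_ik(p,qflat(yaw,15,fl));r.append(None if j is None else np.round(j,2).tolist())
    if r[0] or r[1]:print(yaw,fl,r)
E
```

```text
base top (array([526.914, -81.056]), np.float64(0.054)) 811.0
plate top (array([526.335, -81.4  ]), np.float64(0.013))
cheese both (array([525.122, 171.41 ,  -1.462]), np.float64(0.249)) S (array([528.181, 172.067,   0.637]), np.float64(0.089)) T (array([525.057, 171.65 ,  -1.443]), np.float64(0.142)) 463.0 212.0
lid both (array([614.048, 169.678,  -1.825]), np.float64(0.274)) S (array([615.559, 169.584,  -2.935]), np.float64(0.116)) T (array([613.962, 169.679,  -1.89 ]), np.float64(0.15)) 693.0 231.0
tip 17.0
30 1 [[1.44, 1.6, -1.12, 2.52, 3.41, 0.58, -1.6], None]
30 -1 [[1.42, 1.56, -1.07, 2.52, 3.52, 0.62, 1.42], None]
60 1 [[1.42, 1.45, -1.1, 2.13, -0.33, 0.37, 2.18], [1.4, 1.24, -1.09, 2.17, -0.69, 0.46, 2.38]]
60 -1 [[1.32, 1.32, -0.91, 2.13, -0.84, 0.49, -0.46], [1.31, 1.13, -0.91, 2.17, -0.98, 0.6, -0.46]]
90 1 [[1.23, 1.47, -1.14, 1.76, 0.02, 1.02, 1.93], [1.04, 1.1, -0.74, 1.8, -0.53, 1.15, 2.38]]
90 -1 [[0.57, 1.11, 0.05, 1.8, -0.95, 1.47, -0.16], [0.55, 0.98, 0.09, 1.84, -0.95, 1.56, -0.23]]
120 1 [[0.97, 1.5, -1.18, 1.45, 0.15, 1.55, 1.96], [0.89, 1.25, -0.92, 1.48, -0.1
[... 186 characters left out ...]
.46, -0.14, 1.75, -2.09]]
210 -1 [[-0.3, 1.22, 0.23, 1.4, 0.24, 1.76, 0.34], [-0.3, 1.1, 0.24, 1.44, 0.26, 1.84, 0.38]]
240 1 [[-0.93, 1.52, 1.1, 1.71, -0.14, 1.24, -1.99], [-0.93, 1.37, 1.1, 1.74, -0.0, 1.27, -2.01]]
240 -1 [[-0.49, 1.15, 0.18, 1.68, 0.55, 1.49, 0.32], [-0.46, 1.01, 0.13, 1.7, 0.59, 1.59, 0.34]]
270 1 [[-1.09, 1.38, 0.87, 2.05, 0.35, 0.7, -2.39], [-1.12, 1.25, 0.96, 2.09, 0.39, 0.75, -2.3]]
270 -1 [[-0.72, 1.12, 0.23, 2.03, 0.91, 1.14, 0.14], [-0.69, 0.95, 0.19, 2.06, 0.92, 1.26, 0.21]]
300 1 [[-1.24, 1.49, 0.85, 2.44, 1.87, 0.35, 2.4], [-1.27, 1.37, 1.03, 2.49, 1.96, 0.29, 2.51]]
300 -1 [[-1.0, 1.26, 0.44, 2.42, 1.6, 0.82, -0.5], [-0.91, 1.01, 0.32, 2.47, 1.53, 1.0, -0.3]]
```

```bash
cat > pick.py <<'E'
from m import *
CH=np.array([525.2,171.5,92.]);LID=np.array([614.6,169.2,104.]);RY=np.radians(-1.7)
def qdown(s): return quat(np.array([0,0,-1.]),s*np.array([np.cos(RY),np.sin(RY),0]))
def show(t):
    s=bot.state();print(t,"t",round(s["time_s"],2),"p",s["eef_pos"].round(1) if hasattr(s["eef_pos"],"round") else s["eef_pos"],"w",round(s["width"],1),"F",np.round(s["wrist_force"],1))
def pick(top,s,ov,force):
    q=qdown(s);z=top[2]-ov+17
    bot.grip(40)
    bot.move_ptp([top[0],top[1],z+60],q);show("above")
    hit=bot.move_straight([top[0],top[1],z],feed=100,force_limit=8);show("down hit=%s"%hit)
    bot.grip(0,force);show("gripped")
    bot.move_straight([top[0],top[1],z+110],feed=120);show("lifted")
E
python3 - <<'E'
from pick import *
for s in(1,-1):
    print(s,[np.round(bot.solve_ik([p[0],p[1],p[2]+120],qdown(s)),2) for p in(CH,LID)])
print(np.round(bot.solve_ik([527,-128,150],qflat(90,18,-1)),2))
E
```

```text
1 [array([-0.67,  0.46,  0.36,  2.05, -0.25,  0.67, -0.18]), array([-0.61,  0.54,  0.38,  1.85, -0.27,  0.8 , -0.12])]
-1 [array([-0.09,  0.48, -0.47,  2.01,  0.32,  0.72,  2.36]), array([-0.05,  0.56, -0.46,  1.81,  0.32,  0.85,  2.44])]
[ 0.53  0.95  0.09  1.86 -0.95  1.51 -0.24]
```

```bash
python3 - <<'E'
from pick import *
pick(CH,1,10,40)
bot.move_ptp([527,-128,140],qflat(90,18,-1));show("flat")
c=bot.camera("scene");save(c,"s1");w=cloud(c);im=c["img"].astype(int)
c2=bot.camera("top");save(c2,"t1");np.savez("t1.npz",w=cloud(c2),i=c2["img"],sw=w,si=c["img"])
o=np.hstack([cv2.resize(c["img"][120:270,220:370],(400,400)),cv2.resize(c2["img"][160:310,230:380],(400,400))])
cv2.imwrite("pics/c2.png",o[:,:,::-1])
E
```

```text
above t 2.91 p [525.2 172.8 159. ] w 40.2 F [-0.   0.6 -1.1]
down hit=False t 3.66 p [525.4 171.5  99.2] w 40.4 F [0.1 0.3 0. ]
gripped t 4.01 p [525.5 171.6  99.6] w 12.5 F [-1.1  0.5  4.4]
lifted t 5.08 p [524.7 171.4 208.4] w 12.4 F [-0.6 -0.3 -1.1]
flat t 6.5 p [ 527.4 -126.3  140.3] w 12.5 F [ 0.3  0.1 -0.4]
```

View pics/c2.png

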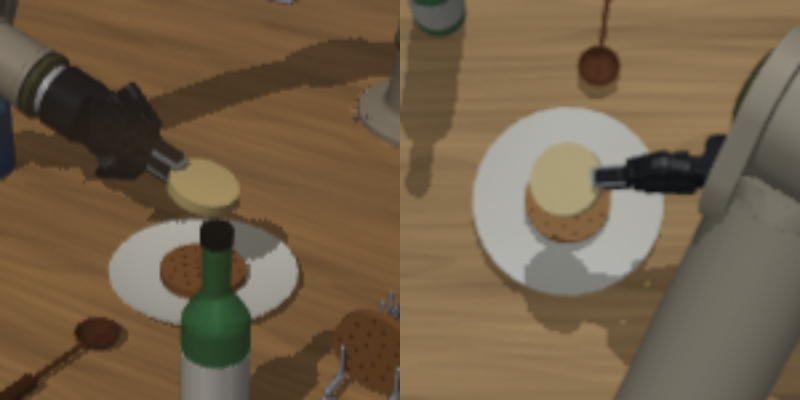

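The crop shows the cheese held by its rim over the plate, tilted as intended, at about (205,187) in the left half and (567,178) in the right half. I'll fit its in-hand offset, then lower it.

```bash
cat >> pick.py <<'E'
def inhand(d,th,cond,box,L0,seg=None):
    c=bot.camera("top");s=bot.state();R=Ro.from_quat(np.array(s["orientation"]),scalar_first=True).as_matrix();p=np.array(s["eef_pos"])
    i=c["img"].astype(int);u0,u1,v0,v1=box;m=np.zeros((420,560),np.float32);m[v0:v1,u0:u1]=cond(i[v0:v1,u0:u1],cloud(c)[v0:v1,u0:u1])
    dark=(c["img"].max(-1)<75).astype(np.float32);g=cv2.dilate(dark,np.ones((3,3)))*(1-m)
    f=lambda x:rim(p+R@np.array([x[0],0,x[1]]),d,th,R[:,1])
    return fit([c],[m],[g],f,(L0,0),(5,5))
def touch(q,L,W,target,zsurf,d,th,pitch,yaw=90,drop=30):
    """bring far low rim of held disc over target (centre when flat), descend to contact"""
    R=Ro.from_quat(q,scalar_first=True).as_matrix()
    a=np.radians(yaw);h=np.array([np.cos(a),np.sin(a),0])
    far=np.array([target[0],target[1],zsurf])+h*d/2
    low=R[:,0]*(L+d/2)+R[:,2]*W+R[:,1]*np.sign(-R[2,1])*th/2
    return far-low
E
python3 - <<'E'
from pick import *
chz=lambda i,w:(i[...,1]>i[...,0]*.8)&(i[...,0]-i[...,2]>25)&(np.nan_to_num(w[...,2])>60)
r=inhand(80,14,chz,(270,320,205,250),47);print(r)
L,W=r[0];q=qflat(90,18,-1)
p=touch(q,L,W,[526.9,-81.1],18,80,14,18);print(p)
bot.move_straight(p+[0,0,12],q,feed=120);show("near")
b0=np.array(bot.state()["wrist_force"])
hit=bot.move_straight(p+[0,0,-6],feed=25,force_limit=2.5);show("touch %s"%hit)
c=bot.camera("top");c1=bot.camera("scene")
o=np.hstack([cv2.resize(c1["img"][140:260,230:350],(400,400)),cv2.resize(c["img"][180:300,240:360],(400,400))])
cv2.imwrite("pics/c3.png",o[:,:,::-1])
E
```

```text
(array([47.021, -1.585]), np.float64(0.06))
[ 525.315      -121.69877014   51.54836348]
near t 7.44 p [ 525.4 -121.8   63.8] w 12.4 F [ 0.4 -0.3 -0.9]
touch True t 8.03 p [ 525.3 -121.5   48.6] w 12.7 F [-0.8 -0.5  4.4]
```

View pics/c3.png

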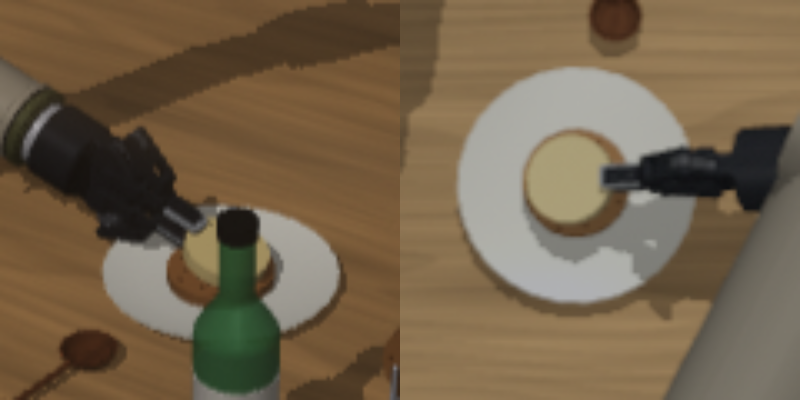

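Top half-frame: the cheese's left (+y) edge is at col 526, almost level with the base's edge at col 524, where about 10 mm of inset was expected. I'll measure both discs before releasing.

```bash
cat >> pick.py <<'E'
brown=lambda i:(i[...,0]-i[...,2]>30)&(i[...,0]>i[...,1]+12)&(i[...,1]<i[...,0]*.8)
chc=lambda i:(i[...,1]>i[...,0]*.8)&(i[...,0]-i[...,2]>25)
def look_stack():
    c=bot.camera("top");i=c["img"].astype(int)
    w=np.nan_to_num(cloud(c));near=np.hypot(w[...,0]-527,w[...,1]+81)<75
    ch=(chc(i)&near&(w[...,2]>12)).astype(np.float32);b=(brown(i)&near&(w[...,2]>3)).astype(np.float32)
    dk=((i.max(-1)<75)&near).astype(np.float32)
    return c,i,w,ch,b,dk
def base_fit(c,b,ch,dk,up=(527,-81)):
    g=cv2.dilate(np.maximum(ch,dk),np.ones((3,3)))
    return fit([c],[b],[g],lambda x:rim(np.array([x[0],x[1],12]),100,12,np.array([0,0,1.])),up,(4,4))
def plate_fit(c):
    i=c["img"].astype(int);pT=np.zeros((420,560),np.float32)
    pT[195:276,250:335]=((i.max(-1)-i.min(-1)<35)&(i.min(-1)>95))[195:276,250:335]
    u=cv2.convexHull(np.argwhere(pT>0)[:,::-1].astype(np.int32));m=cv2.fillConvexPoly(np.zeros((420,560),np.uint8),u,1).astype(np.float32)
    return fit([c],[m],[np.zeros_like(m)],lambda x:rim(np.array([x[0],x[1],15]),220,.1,np.array([0,0,1.])),(527,-81),(4,4))
E
python3 - <<'E'
from pick import *
c,i,w,ch,b,dk=look_stack()
print("base",base_fit(c,b,ch,dk),"plate",plate_fit(c))
print("hand",inhand(80,14,lambda i,w:chc(i)&(np.nan_to_num(w[...,2])>15),(270,312,212,255),47))
s=bot.state();print(s["eef_pos"],Ro.from_quat(s["orientation"],scalar_first=True).as_matrix()[:,0])
E
```

```text
base (array([528.869, -80.688]), np.float64(0.026)) plate (array([526.297, -81.087]), np.float64(0.018))
hand (array([48.465, -1.517]), np.float64(0.116))
[ 525.2336222  -121.5684552    48.56096577] [ 2.20462390e-05  9.51365423e-01 -3.08064655e-01]
```

```bash
cat >> pick.py <<'E'
def release(open1,feed=250,back=70):
    bot.grip(open1);show("open")
    s=bot.state();R=Ro.from_quat(s["orientation"],scalar_first=True).as_matrix()
    bot.move_straight(np.array(s["eef_pos"])-R[:,0]*back,feed=feed);show("back")
E
python3 - <<'E'
from pick import *
release(22)
p=np.array(bot.state()["eef_pos"]);bot.move_straight(p+[0,-40,80],feed=250);bot.hold(.2)
c,i,w,ch,b,dk=look_stack()
print("base",base_fit(c,b,ch,0*dk),"plate",plate_fit(c))
print("cheese",fit([c],[ch],[0*ch],lambda x:rim(np.array([x[0],x[1],25]),80,14,np.array([0,0,1.])),(527,-81),(4,4)), "z",np.percentile(w[ch>0][:,2],[5,50,95]))
c1=bot.camera("scene")
o=np.hstack([cv2.resize(c1["img"][140:260,230:350],(400,400)),cv2.resize(c["img"][180:300,240:360],(400,400))])
cv2.imwrite("pics/c4.png",o[:,:,::-1])
E
```

```text
open t 8.49 p [ 525.2 -121.4   49.6] w 22.1 F [-1.  -1.2 12.9]
back t 8.93 p [ 525.1 -188.8   70.7] w 22.2 F [-1.  -0.6  1.1]
base (array([529.694, -82.232]), np.float64(0.068)) plate (array([526.326, -81.688]), np.float64(0.019))
cheese (array([526.396, -77.362]), np.float64(0.114)) z [17.96752804 31.77456111 38.29087664]
```

View pics/c4.png

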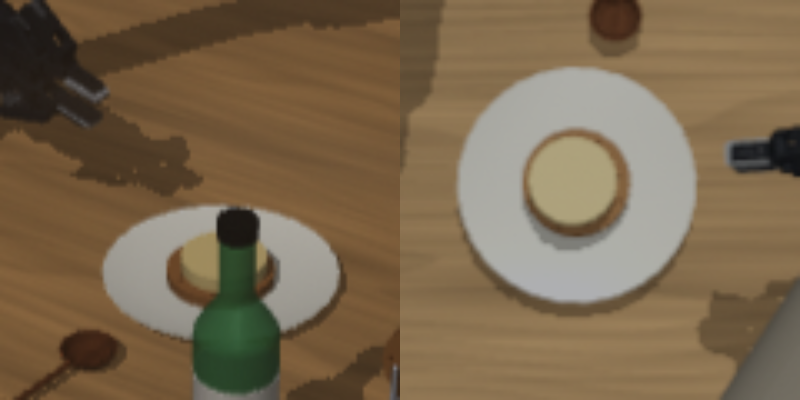

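The cheese lies flat at about (573,181) in the right half, with the base at about (577,182). So it sits roughly 4 mm towards +y. I'll take a more careful measurement and nudge it in.

```bash
cat >> pick.py <<'E'
def stack(n=4,lid=False):
    out=[]
    for _ in range(n):
        c,i,w,ch,b,dk=look_stack()
        z=lambda x,zc,d,th:rim(np.array([x[0],x[1],zc]),d,th,np.array([0,0,1.]))
        u=np.zeros((420,560),np.uint8)
        sat=((i[...,0]-i[...,2]>32)&(np.hypot(w[...,0]-527,w[...,1]+81)<68)).astype(np.uint8)
        k,l,st,_2=cv2.connectedComponentsWithStats(sat);j=1+np.argmax(st[1:,4]);u=(l==j).astype(np.float32)
        u=cv2.morphologyEx(u,cv2.MORPH_CLOSE,np.ones((5,5)))
        fb=fit([c],[u],[0*u],lambda x:np.vstack([z(x,12,100,12)]),(527,-81),(4,4))
        mc=((i[...,1]>i[...,0]*.77)&(u>0)).astype(np.float32)
        mc=cv2.morphologyEx(mc,cv2.MORPH_OPEN,np.ones((5,5)))
        fc=fit([c],[mc],[0*mc],lambda x:z(x,32,80,.1),(527,-79),(4,4))
        out.append(np.r_[fb[0],fb[1],fc[0],fc[1],u.sum(),mc.sum()])
    return np.mean(out,0).round(2),np.std(out,0).round(2)
E
python3 - <<'E'
from pick import *
print(*stack(),sep="\n")
print([np.round(bot.solve_ik([528,y,z],quat(np.array([0,0,-1.]),np.array([s,0,0.]))),2) for s in(1,) for y,z in((10,150),(10,42),(-30,42))])
E
```

```text
[ 5.2778e+02 -8.1300e+01  6.0000e-02  5.2540e+02 -7.6960e+01  1.1000e-01
  8.1200e+02  6.2000e+02]
[0.   0.   0.   0.4  0.82 0.   0.   1.87]
[array([-0.3 ,  0.52,  0.24,  2.15, -0.25,  0.5 ,  0.14]), array([-0.24,  0.71,  0.17,  2.2 , -0.44,  0.26,  0.31]), array([-0.16,  0.71,  0.16,  2.2 , -0.4 ,  0.26,  0.35])]
```

```bash
python3 - <<'E'
from pick import *
q=quat(np.array([0,0,-1.]),np.array([1.,0,0]))
p=np.array(bot.state()["eef_pos"]);bot.move_straight([p[0],p[1],200],feed=250)
bot.move_ptp([527,10,150],q);bot.grip(0,20)
bot.move_straight([527,10,42],feed=150);show("low")
bot.move_straight([527,-20,42],feed=80)
h=bot.move_straight([527,-30.3,42],feed=15,force_limit=6);show("push %s"%h)
bot.move_straight([527,10,42],feed=100);bot.move_straight([527,30,150],feed=200);show("up")
print(*stack(3),sep="\n")
c=bot.camera("top");cv2.imwrite("pics/c5.png",cv2.resize(c["img"][180:300,240:360],(600,600),interpolation=cv2.INTER_CUBIC)[:,:,::-1])
E
```

```text
low t 12.62 p [527.2   9.9  42.4] w -0.3 F [ 0.  -0.5  0.5]
push False t 13.98 p [527.  -30.3  42. ] w -0.3 F [1.  0.  0.3]
up t 15.23 p [526.6  29.6 149.5] w -0.1 F [ 0.6  0.3 -0.1]
[ 5.2777e+02 -8.1350e+01  6.0000e-02  5.2633e+02 -8.1380e+01  1.0000e-01
  8.1067e+02  6.1133e+02]
[0.   0.02 0.   0.   0.   0.   0.47 0.94]
```

View pics/c5.png

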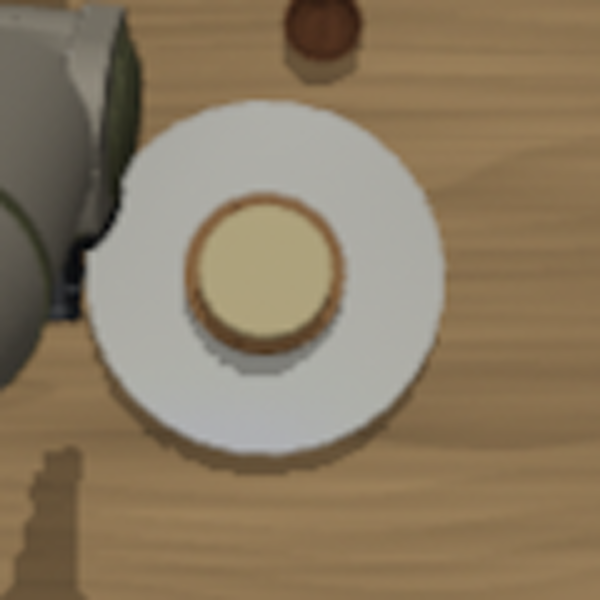

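The cheese is now centred, at about (266,271) against the base at (265,272). Next is the lid.

```bash
python3 - <<'E'
from pick import *
bot.move_ptp([600,150,210],qdown(1))
pick(LID,1,10,25)
bot.move_straight([525,171,220],feed=200)
q=qflat(90,16,-1)
bot.move_ptp([527,-134,150],q);show("flat")
lidc=lambda i,w:brown(i)&(np.nan_to_num(w[...,2])>60)
r=inhand(90,10,lidc,(265,325,195,255),52);print(r)
c=bot.camera("top");c1=bot.camera("scene")
o=np.hstack([cv2.resize(c1["img"][120:270,220:370],(400,400)),cv2.resize(c["img"][160:310,230:380],(400,400))])
cv2.imwrite("pics/c6.png",o[:,:,::-1])
E
```

```text
above t 16.86 p [614.  169.6 169.6] w 40.1 F [ 0.  -0.3  0.7]
down hit=False t 17.61 p [614.9 169.1 111.5] w 39.9 F [ 1.  -0.5 -0.3]
gripped t 17.98 p [615.  169.3 111.6] w 9.1 F [0.1 0.2 4.2]
lifted t 19.05 p [614.2 169.2 220.3] w 9.0 F [-0.5 -0.4 -0.5]
flat t 21.07 p [ 527.6 -132.6  150.3] w 8.6 F [ 0.9  1.1 -0.3]
(array([51.032, -0.41 ]), np.float64(0.111))
```

View pics/c6.png

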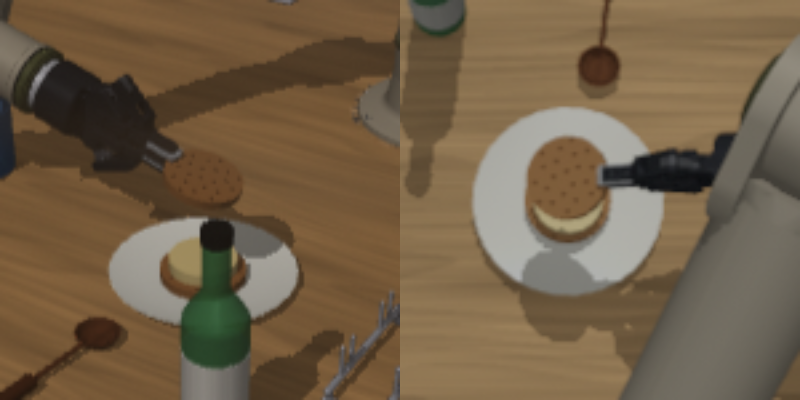

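The lid is held, at about (203,178) on the left and (567,178) on the right, and its slot is empty. I'll set it down and allow for the earlier +y landing bias.

```bash
python3 - <<'E'
from pick import *
q=qflat(90,16,-1)
p=touch(q,51.5,-.5,[526.5,-84],32,90,10,16);print(p.round(1))
bot.move_straight(p+[0,0,12],q,feed=120);show("near")
hit=bot.move_straight(p+[0,0,-5],feed=15,force_limit=2.5);show("touch %s"%hit)
release(15,feed=250)
pp=np.array(bot.state()["eef_pos"]);bot.move_straight(pp+[0,-40,80],feed=250);bot.hold(.2)
c=bot.camera("top");c1=bot.camera("scene")
o=np.hstack([cv2.resize(c1["img"][140:260,230:350],(400,400)),cv2.resize(c["img"][180:300,240:360],(400,400),interpolation=cv2.INTER_CUBIC)])
cv2.imwrite("pics/c7.png",o[:,:,::-1])
w=np.nan_to_num(cloud(c));i=c["img"].astype(int)
m=brown(i)&(w[...,2]>32)&(np.hypot(w[...,0]-527,w[...,1]+81)<75);P=w[m]
print("lid",P.mean(0).round(1),m.sum(),"plane",np.linalg.lstsq(np.c_[P[:,:2]-P[:,:2].mean(0),np.ones(len(P))],P[:,2],rcond=None)[0].round(3),"plate",plate_fit(c))
E
```

```text
[ 526.  -130.4   63.4]
near t 22.0 p [ 526.  -130.5   75.6] w 8.7 F [-0.1 -0.2 -0.9]
touch True t 22.99 p [ 525.9 -130.1   59.5] w 9.1 F [-0.4 -0.5  2.5]
open t 23.23 p [ 525.7 -130.1   58.9] w 14.9 F [0.5 0.2 0.2]
back t 23.66 p [ 525.6 -198.6   78.1] w 14.5 F [ 0.2 -0.4 -0.2]
lid [525.5 -81.4  42.8] 677 plane [ 1.3000e-02 -7.0000e-03  4.2814e+01] plate (array([526.367, -81.685]), np.float64(0.019))
```

View pics/c7.png

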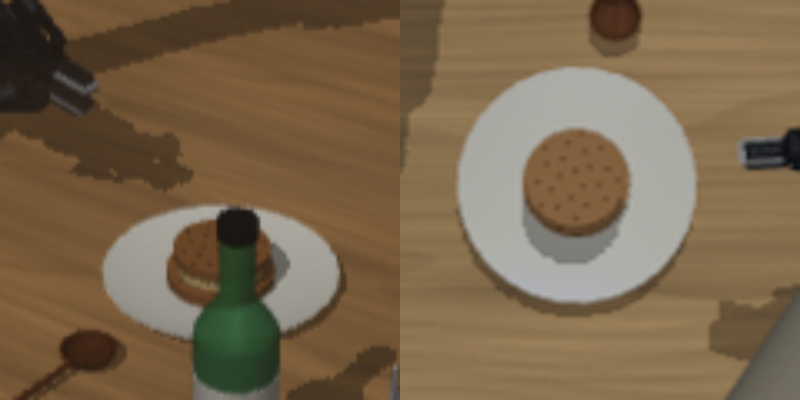

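The lid lies flat on the stack, at about (577,180) on the right against the base outline at (577,182). The layers are level and the gripper is clear, so I'm handing in.

```bash
python3 -c "
from pick import *
show('end');bot.close_job()"
```

```text
end t 24.47 p [ 525.5 -237.8  157.3] w 14.7 F [-0.6  0.8 -0.7]
the job is handed in; nothing more can be done
```

The snack is finished and handed in at 24.5 s of the 64 s allowed: the cheese lies on the crispbread base, and the thin crispbread lies on the cheese.

- **Cheese:** I pinched it by its rim and set it down tilted. It landed about 4 mm off centre, so I nudged it. It then measured (526.3, −81.4) against the base at (527.8, −81.4).
- **Crispbread lid:** I placed it the same way with light contact (about 2.5 N). It measured (525.5, −81.4), about 1 mm from the cheese centre. Its tilt was under 1° and its top was at 42.8 mm (42 mm expected).
- **Plate and bystanders:** The plate stayed within about 0.4 mm of its starting position. I did not go near the bottle, mug or spoon, but I did not re-measure them at the end.
- **What did not go to plan:**
    - The wrist force rose to about 13 N when the jaws opened under the cheese. The lower finger probably pressed briefly on the base; I saw no damage in the later pictures.
    - Both discs touched down 3–4 mm lower than I had calculated.
    - The two cameras disagreed by about 3 mm in x on the cheese's position in the rack. Both grasps still held.

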